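# Tally and sort the glue-up clamps

## Task

Open the lot on the tally counter by swinging its lever all the way to its stop and letting it spring back. Then clear the loose ratchet clamps off the cutting mat, without opening or closing any: lay those that are ratcheted shut flat in the wooden tray with the tall end boards, and those that are open flat in the plain metal pan. When all are sorted, close the lot with another full stroke of the lever, and leave the other things on the bench where they are.

Things in the scene. Friction and masses are not known exactly. Their poses are not given: they have to be found in the camera images.
- clamp1: grey nylon scissor-type ratchet clamp lying flat, 12 mm tall, 75 g; may be absent. Origin: underside of the square black hub at its pivot (28 x 28 x 18 mm tall, flat sides along the clamp's x and y). +x: to the jaws (tips at 58 mm); -x: to the handles (ends at 58 mm). y: +-21 mm shut, -37 to +45 mm open. Grip the hub, fingers closing along y: within 16 mm of the origin in x, nothing is wider than the hub
- clamp1_jaw (a joint): clamp1's jaws: 0 to 0.03 rad = ratcheted shut: the straight jaws (black rubber pads at the tips) meet and the steel ratchet bar spans both handles, 30 mm apart at their ends; 0.40 to 0.46 = open: jaw tips about 24 mm apart. The hinge is stiff (0.3 N m) and keeps its angle, but squeezing jaws or handles moves it and spoils the clamp
- clamp2: grey nylon scissor-type ratchet clamp lying flat, 12 mm tall, 75 g; may be absent. Origin: underside of the square black hub at its pivot (28 x 28 x 18 mm tall, flat sides along the clamp's x and y). +x: to the jaws (tips at 58 mm); -x: to the handles (ends at 58 mm). y: +-21 mm shut, -37 to +45 mm open. Grip the hub, fingers closing along y: within 16 mm of the origin in x, nothing is wider than the hub
- clamp2_jaw (a joint): clamp2's jaws: 0 to 0.03 rad = ratcheted shut: the straight jaws (black rubber pads at the tips) meet and the steel ratchet bar spans both handles, 30 mm apart at their ends; 0.40 to 0.46 = open: jaw tips about 24 mm apart. The hinge is stiff (0.3 N m) and keeps its angle, but squeezing jaws or handles moves it and spoils the clamp
- clamp3: grey nylon scissor-type ratchet clamp lying flat, 12 mm tall, 75 g; may be absent. Origin: underside of the square black hub at its pivot (28 x 28 x 18 mm tall, flat sides along the clamp's x and y). +x: to the jaws (tips at 58 mm); -x: to the handles (ends at 58 mm). y: +-21 mm shut, -37 to +45 mm open. Grip the hub, fingers closing along y: within 16 mm of the origin in x, nothing is wider than the hub
- clamp3_jaw (a joint): clamp3's jaws: 0 to 0.03 rad = ratcheted shut: the straight jaws (black rubber pads at the tips) meet and the steel ratchet bar spans both handles, 30 mm apart at their ends; 0.40 to 0.46 = open: jaw tips about 24 mm apart. The hinge is stiff (0.3 N m) and keeps its angle, but squeezing jaws or handles moves it and spoils the clamp
- clamp4: grey nylon scissor-type ratchet clamp lying flat, 12 mm tall, 75 g; may be absent. Origin: underside of the square black hub at its pivot (28 x 28 x 18 mm tall, flat sides along the clamp's x and y). +x: to the jaws (tips at 58 mm); -x: to the handles (ends at 58 mm). y: +-21 mm shut, -37 to +45 mm open. Grip the hub, fingers closing along y: within 16 mm of the origin in x, nothing is wider than the hub
- clamp4_jaw (a joint): clamp4's jaws: 0 to 0.03 rad = ratcheted shut: the straight jaws (black rubber pads at the tips) meet and the steel ratchet bar spans both handles, 30 mm apart at their ends; 0.40 to 0.46 = open: jaw tips about 24 mm apart. The hinge is stiff (0.3 N m) and keeps its angle, but squeezing jaws or handles moves it and spoils the clamp
- clamp5: grey nylon scissor-type ratchet clamp lying flat, 12 mm tall, 75 g; may be absent. Origin: underside of the square black hub at its pivot (28 x 28 x 18 mm tall, flat sides along the clamp's x and y). +x: to the jaws (tips at 58 mm); -x: to the handles (ends at 58 mm). y: +-21 mm shut, -37 to +45 mm open. Grip the hub, fingers closing along y: within 16 mm of the origin in x, nothing is wider than the hub
- clamp5_jaw (a joint): clamp5's jaws: 0 to 0.03 rad = ratcheted shut: the straight jaws (black rubber pads at the tips) meet and the steel ratchet bar spans both handles, 30 mm apart at their ends; 0.40 to 0.46 = open: jaw tips about 24 mm apart. The hinge is stiff (0.3 N m) and keeps its angle, but squeezing jaws or handles moves it and spoils the clamp
- clamp6: grey nylon scissor-type ratchet clamp lying flat, 12 mm tall, 75 g; may be absent. Origin: underside of the square black hub at its pivot (28 x 28 x 18 mm tall, flat sides along the clamp's x and y). +x: to the jaws (tips at 58 mm); -x: to the handles (ends at 58 mm). y: +-21 mm shut, -37 to +45 mm open. Grip the hub, fingers closing along y: within 16 mm of the origin in x, nothing is wider than the hub
- clamp6_jaw (a joint): clamp6's jaws: 0 to 0.03 rad = ratcheted shut: the straight jaws (black rubber pads at the tips) meet and the steel ratchet bar spans both handles, 30 mm apart at their ends; 0.40 to 0.46 = open: jaw tips about 24 mm apart. The hinge is stiff (0.3 N m) and keeps its angle, but squeezing jaws or handles moves it and spoils the clamp
- clamp7: grey nylon scissor-type ratchet clamp lying flat, 12 mm tall, 75 g; may be absent. Origin: underside of the square black hub at its pivot (28 x 28 x 18 mm tall, flat sides along the clamp's x and y). +x: to the jaws (tips at 58 mm); -x: to the handles (ends at 58 mm). y: +-21 mm shut, -37 to +45 mm open. Grip the hub, fingers closing along y: within 16 mm of the origin in x, nothing is wider than the hub
- clamp7_jaw (a joint): clamp7's jaws: 0 to 0.03 rad = ratcheted shut: the straight jaws (black rubber pads at the tips) meet and the steel ratchet bar spans both handles, 30 mm apart at their ends; 0.40 to 0.46 = open: jaw tips about 24 mm apart. The hinge is stiff (0.3 N m) and keeps its angle, but squeezing jaws or handles moves it and spoils the clamp
- wood_tray: brown wooden tray for the shut clamps, with a tall end board (58 mm tall, 100 mm wide, 8 mm thick, centred at y = +-120 mm) outside each short wall, a dowel grip on it sticking out 22 mm. Outside 142 (x) x 232 (y) x 30 mm tall, walls and floor 5 mm. Origin: centre of its underside, z up. Fixed; place varies
- steel_pan: bare metal pan for the open clamps, with a low rolled rim and no end boards. Outside 142 (x) x 232 (y) x 30 mm tall, walls and floor 5 mm. Origin: centre of its underside, z up. Fixed; place varies
- lever_axis (a point): tally counter: a grey 75 x 75 x 44 mm block fixed to the bench with white number wheels on top and a steel lever that swings level above it. Point on the lever's upright turning axis, 49 mm above the bench (the lever lies 2 to 7 mm above this point, a 9 mm tall steel disc of 22 mm diameter sits on the axis)
- lever_tab (a point): top centre of the upright round tab (10 mm diameter) at the lever's free end, 60 mm from the axis; the tab stands 21 mm above the lever's arm. Moves with the lever
- lever (a joint): tally counter's lever: 0 = rest, swings anticlockwise seen from above to its stop at 1.2 rad; sprung, returns to 0 by itself when let go; about 1.5 N at the tab near the stop
- marker: white marker pen with a red cap, 126 x 16 x 16 mm; not part of the job. Origin: its underside, at the middle
- shears: big black-handled shears lying open, 215 mm long; not part of the job. Origin: its underside, at the pivot
- spool: wooden thread spool standing, 38 mm diameter, 45 mm tall; not part of the job. Origin: its underside, at the middle
- glue_jar: amber glue jar, 64 mm diameter, 75 mm tall; not part of the job. Origin: its underside, at the middle
- awl: awl with a wooden handle, 110 mm long, 22 mm tall; not part of the job. Origin: its underside, at the middle, handle to -x

How it is judged:
By the outcome, as a careful person would: the job done as asked, in the order asked, and still so for the second after the job is handed in, with the robot touching nothing.
Of clamp1, clamp2, clamp3, clamp4, clamp5, clamp6, clamp7 only 5 to 7 are there at a start; the rules pass over those that are not, and their reading is None.
At some moment in a run one of clamp1, clamp2, clamp3, clamp4, clamp5, clamp6, clamp7 may be knocked a few centimetres aside while the robot is not near it.
Once in a run the grip may slacken for a moment while it holds something.
It also fails if it takes over 210 s, if anything falls off the work surface, if the arm or the gripper's body presses on something with over 40 N, if the wrist force passes 120 N, or if a joint passes its speed limit or range.

## Robot

A 6-joint arm with a two-finger parallel gripper is mounted at the origin on the work surface. World frame = base frame: x ahead of the robot, y to its left, z up, the work surface at z = 0. Lengths are in mm, angles in rad, forces in N, time in s.
With the tool pointing down it reaches from about 275 to 1000 mm from the base axis. Payload 8.4 kg.
Tool frame: the origin (TCP) lies on the centre line of the jaws, within the pads' length; the fingertips stand r.tip_reach ahead of it and the grasp point (between the pads) lies 11 mm behind it (r.tip_reach is the distance from the TCP to the fingertips, in mm); z points along the fingers, y is the line along which they close (so a half turn about z gives the same grasp; the last joint's range is limited). The gripper opens to 85 mm and grips with 20 to 120 N. Pads are 22 mm wide; open, the fingers measure 114 mm over their backs; the gripper's body (76 mm by 85 mm) begins 54 mm behind the grasp point. The pads swing forward as they close: fully open they stand 13 mm farther back than shut.
Start: joints at [-1.194, 0.353, 1.633, -0, 1.155, -0.002], TCP at [231.127, -580.696, 239.281] pointing down, gripper open.
Joint ranges: [-2.63, 2.63], [-0.92, 2.1], [0.06, 2.66], [-1.3, 4.44], [0, 2.69], [-3.02, 3.02]. Speed limits (rad/s): [2.22, 2.22, 2.79, 3.14, 3.14, 3.14].

## Interface

Orientations are given as [roll, pitch, yaw] about the fixed x, y, z axes, in that order (R = Rz(yaw) Ry(pitch) Rx(roll)).
In Python, from rig import r gives the robot as it stands.
- The arm moves only by the tool carry_out, never from a script. Its argument "targets" is a list of rows, each an object with "dp": the shift along the tool's x, y, z in mm, a list of three; "yaw": the turn about the tool's z in degrees. A call has 1 to 12 rows; each row is the pose to reach, as a shift and turn from the pose commanded when the call began, along the tool's axes at that moment; what a row does not reach only later rows make up. A row lasts 1/8 s, in which the tool goes at most 62.5 mm and 10.7 degrees, less where a joint would pass 70% of its speed; a pose out of reach is approached as far as the arm can. A call with a gripper value outside its range is refused whole. "fingers" is the opening, from -1 (shut) to 1 (fully open), so that 0 is half open, set as the call begins (left out, the last holds). The fingers move at their own pace and stop on an object; "grip_force" is the grip in N (left out, the last holds). Time passes only in rows, so rows that repeat a pose let the fingers close. It gives the time, the measured TCP pose, the force, the opening and the grip force at its end, in the units of the state.
- r.sense(): the state, without advancing time (a new reading comes with each control period).
- r.grab_frame(name): name is "scene" or "top" or "wrist"; returns the picture (400x640x3 uint8, red, green, blue); there is no depth.
- r.get_calibration(name): a dict with "fx", "fy", "cx", "cy" (pixels), "rvec" (rotation vector, rad) and "tvec" (3), from world to camera coordinates, as OpenCV has them. Camera axes: x right, y down, z forward; pixel columns grow to the right and rows downward; lengths in mm; the calibration is good to about 2 mm. The wrist camera is an equidistant fisheye: a pixel r from the principal point sees the ray r / f radians off the axis. A picture is of the moment at which its call begins: read the wrist's pose just before it. get_calibration takes no time and is no camera call; for the wrist camera it gives the pose at the moment of the call.
- r.sign_off(): hands the job in; it is judged then, once.
The state is a dict: "clock": time; "qpos": joint angles; "qvel": joint speeds; "joint_efforts": joint torques, N m; "eef_pos": TCP position; "tcp_rot": TCP orientation; "contact_force": force on the tool from outside, world axes, zero at the start; "wrist_torque": the same for the moment, N m; "opening": opening from 0.0 (shut) to 1.0 (fully open); "grasp_force": force on a finger pad.
Only numpy, scipy, OpenCV 4.12 (cv2) and the standard library are available. Lean on these libraries where they do the work, as an engineer would, in place of code of your own. Each camera call takes 0.05 s, during which the arm holds its last target. There are 200 camera calls.

## Working session

There is one attempt and no reset: what is moved stays moved. The work goes in short steps, Python scripts to look and compute and a tool call to move; the robot and the scene stay as the last step left them, time stands still between calls to the robot, and variables do not carry over. Pictures are saved under pics/ and viewed, at most 14 in all, crops included, and the job is handed in when it is done.

Besides the shell and the picture viewer there is one more tool, called after "Call:" in YAML: its name, and indented under it one key for each argument. carry_out: Moves the arm, as the interface text tells. Its arguments: {"type":"object","properties":{"targets":{"type":"array","items":{"type":"object","properties":{"dp":{"type":"array","items":{"type":"number"}},"yaw":{"type":"number"}}}},"fingers":{"type":"number"},"grip_force":{"type":"number"}},"required":["targets"]}

```bash
ls; mkdir -p pics
cat > h.py <<'E'
import numpy as np, cv2
from rig import r
def cal(n):
    c=r.get_calibration(n); R=cv2.Rodrigues(np.array(c["rvec"],float))[0]; return c,R,np.array(c["tvec"],float)
def ray(n,uv,C=None):
    c,R,t=C or cal(n); x=(uv[0]-c["cx"])/c["fx"]; y=(uv[1]-c["cy"])/c["fy"]
    if n=="wrist":
        th=np.hypot(x,y); s=np.sin(th)/th if th>1e-9 else 1; d=np.array([x*s,y*s,np.cos(th)])
    else: d=np.array([x,y,1.])
    return -R.T@t, R.T@d
def onz(n,uv,z,C=None):
    o,d=ray(n,uv,C); return o+d*(z-o[2])/d[2]
def proj(n,P,C=None):
    c,R,t=C or cal(n); p=R@np.array(P,float)+t
    if n=="wrist":
        q=np.hypot(p[0],p[1]); th=np.arctan2(q,p[2]); k=th/q; return np.array([c["cx"]+c["fx"]*p[0]*k,c["cy"]+c["fy"]*p[1]*k])
    return np.array([c["cx"]+c["fx"]*p[0]/p[2],c["cy"]+c["fy"]*p[1]/p[2]])
def snap(n,name):
    im=r.grab_frame(n); cv2.imwrite(f"pics/{name}.png",im[:,:,::-1]); return im
E
python3 - <<'E'
from h import *
for n in ("top","scene","wrist"):
    snap(n,n+"0"); c=r.get_calibration(n); print(n,c)
print(r.sense(), r.tip_reach)
im=cv2.imread("pics/top0.png"); cv2.imwrite("pics/top0b.png",cv2.resize(im,(800,500),interpolation=cv2.INTER_CUBIC))
E
```

```text
pics
top {'fx': 516.7619132399681, 'fy': 516.7619132399681, 'cx': 320.5575668101456, 'cy': 203.17251107606197, 'rvec': array([ 2.05379895, -2.18030805,  0.22250642]), 'tvec': array([  22.45445391,  634.36107519, 1089.57619412])}
scene {'fx': 361.68143797294147, 'fy': 361.68143797294147, 'cx': 316.17508346145013, 'cy': 193.78044104184988, 'rvec': array([ 0.74212608,  2.45700656, -1.29352522]), 'tvec': array([ 492.11540538, -129.32257451, 1133.91209471])}
wrist {'fx': 309.70691628693146, 'fy': 309.70691628693146, 'cx': 318.77481951012186, 'cy': 199.59234799217217, 'rvec': array([-2.4042009 ,  1.62914248,  0.22859888]), 'tvec': array([-624.42815082,  -36.25330496,  379.17675931])}
{'clock': 0.15, 'qpos': array([-1.19441676e+00,  3.53506072e-01,  1.63393950e+00,  1.53272396e-05,
        1.15519621e+00, -2.39169873e-03]), 'qvel': array([-0.0008329 , -0.00445342, -0.00229367,  0.00080596, -0.00104565,
        0.00172395]), 'joint_efforts': array([-9.27734800e-04, -6.05635571e+01, -3.42339098e+01, -1.01238322e-04,
        6.15810350e-03,  2.13762814e-05]), 'eef_pos': array([ 230.99563125, -580.37863383,  238.73369571]), 'tcp_rot': array([-3.14054356e+00, -1.65251496e-05,  3.78765058e-01]), 'contact_force': array([ 0.49527693,  0.45756335, -0.2843955 ]), 'wrist_torque': array([-0.003512  ,  0.00868127, -0.01767472]), 'grasp_force': 0.0, 'opening': 0.9966784555899637} 8.0
```

View pics/top0b.png

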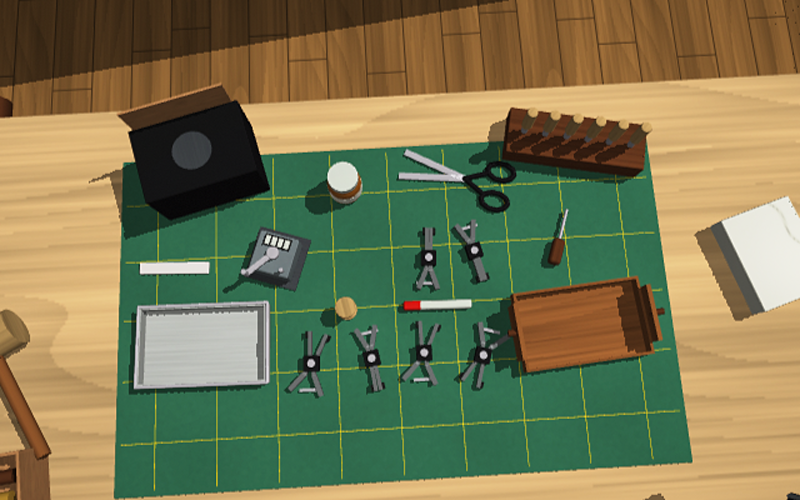

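View pics/scene0.png

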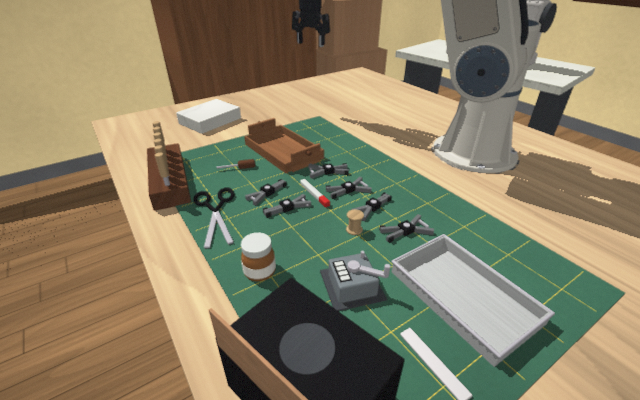

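The top view shows 6 clamps. In 800 px coordinates the hubs are at (429,257), (475,250), (311,363), (372,358), (424,352) and (483,355). The counter is at (275,258), the pan at (203,345) and the tray at (585,325).

Run:
```python
from h import *
im=cv2.imread("pics/top0.png"); cv2.imwrite("pics/topz.png",cv2.resize(im[170:320,222:422],(800,600),interpolation=cv2.INTER_CUBIC))
hsv=cv2.cvtColor(im,cv2.COLOR_BGR2HSV)
C=cal("top")
for u in [(429,257),(475,250),(311,363),(372,358),(424,352),(483,355)]:
    print(u,onz("top",np.array(u)/1.25,18,C).round())
print("tab",onz("top",np.array((244,272))/1.25,77,C).round(),"axis",onz("top",np.array((272,253))/1.25,58,C).round())
for n,q in dict(pan=[(136,304),(269,301),(269,384),(135,389)],tray=[(511,292),(638,278),(653,353),(524,371)]).items():
    print(n,[onz("top",np.array(p)/1.25,30,C).round() for p in q])
print("spool",onz("top",np.array((346,308))/1.25,45,C).round(), "jar",onz("top",np.array((342,178))/1.25,75,C).round(),"box",[onz("top",np.array(p)/1.25,80,C).round() for p in [(130,130),(268,190)]])
```

```text
(429, 257) [635. -68.  18.]
(475, 250) [ 643. -155.   18.]
(311, 363) [454. 157.  18.]
(372, 358) [456.  47.  18.]
(424, 352) [461. -47.  18.]
(483, 355) [ 450. -153.   18.]
tab [616. 261.  77.] axis [651. 215.  58.]
pan [array([578., 468.,  30.]), array([569., 228.,  30.]), array([421., 230.,  30.]), array([427., 467.,  30.])]
tray [array([ 559., -212.,   30.]), array([ 571., -446.,   30.]), array([ 435., -455.,   30.]), array([ 417., -222.,   30.])]
spool [546.  88.  45.] jar [779.  83.  75.] box [array([893., 466.,  80.]), array([763., 216.,  80.])]
```

View pics/topz.png

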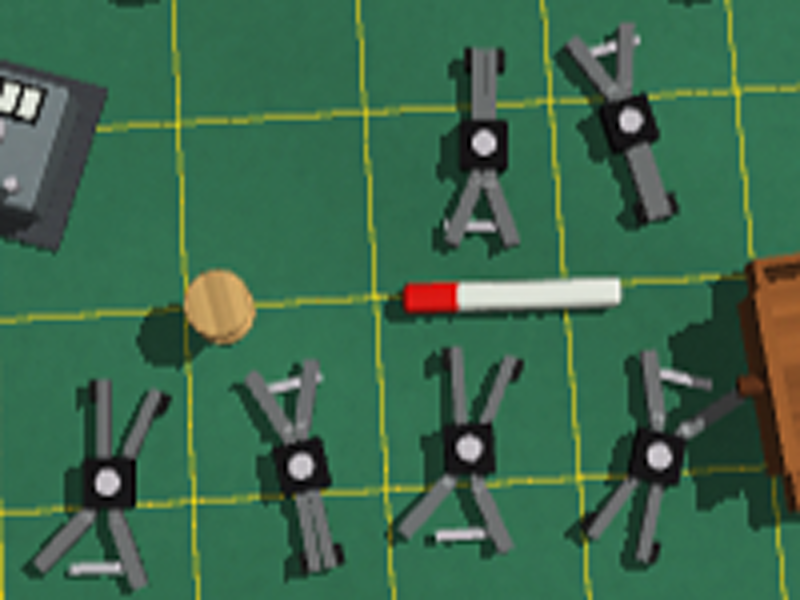

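The crop shows the states. Shut (jaws together, bar spanning both handles): (635,-68), (643,-155) and (456,47). Open: (454,157), (461,-47) and (450,-153). I'll do the lever first, starting with a wrist view over the counter.

```bash
cat >> h.py <<'E'
def go(*ts):
    """print dp/yaw (tool axes now) for world targets (x,y,z,yaw_deg)"""
    s=r.sense(); p=np.array(s["eef_pos"]); rr=s["tcp_rot"]; w=rr[2]
    from scipy.spatial.transform import Rotation as Ro
    R=Ro.from_euler("xyz",rr).as_matrix()
    for t in ts:
        dy=(t[3]-np.degrees(w)+90)%180-90
        print("dp",(R.T@(np.array(t[:3])-p)).round(1),"yaw",round(-dy,1))
E
python3 - <<'E'
from h import *
go((590,240,230,72))
c,R,t=cal("wrist"); print("cam",-R.T@t)
E
```

```text
dp [ 636.9 -629.5    9.4] yaw -50.3
cam [ 295.4458643  -554.90911236  373.88159991]
```

Call:
carry_out:
  targets:
    - {"dp": [40,-40,0],"yaw": 0}
    - {"dp": [80,-80,0],"yaw": 0}
    - {"dp": [120,-120,0],"yaw": -5}
    - {"dp": [160,-160,5],"yaw": -10}
    - {"dp": [200,-200,5],"yaw": -15}
    - {"dp": [240,-240,5],"yaw": -20}
    - {"dp": [280,-280,5],"yaw": -25}
    - {"dp": [320,-320,9],"yaw": -30}
    - {"dp": [360,-360,9],"yaw": -35}
    - {"dp": [400,-400,9],"yaw": -40}
    - {"dp": [440,-440,9],"yaw": -45}
    - {"dp": [480,-480,9],"yaw": -50}
  fingers: -1

```text
clock: 1.65
eef_pos: [500.0, 44.7, 230.3]
tcp_rot: [3.141, 0.0, 1.255]
contact_force: [0.8, -1.2, -0.5]
opening: 0.0
grasp_force: 0.0
```

Call:
carry_out:
  targets:
    - {"dp": [10,-50,0],"yaw": 0}
    - {"dp": [20,-100,0],"yaw": 0}
    - {"dp": [30,-150,0],"yaw": 0}
    - {"dp": [30,-150,0],"yaw": 0}

```text
clock: 2.15
eef_pos: [363.7, 119.2, 230.0]
tcp_rot: [-3.14, 0.0, 1.254]
contact_force: [0.3, -0.6, 0.5]
opening: 0.001
grasp_force: 0.0
```

Run:
```python
from h import *
s=r.sense(); print(s["eef_pos"],np.degrees(s["tcp_rot"]),s["opening"])
C=cal("wrist"); im=snap("wrist","w1")
for P in [(651,215,58),(615,263,77)]: print(proj("wrist",P,C))
```

```text
[363.74731443 119.1515015  229.97540762] [-1.79924403e+02  2.59154443e-02  7.18566972e+01] 0.000716734351366615
[529.26138064  34.73540311]
[501.90200769  -6.45583553]
```

View pics/w1.png

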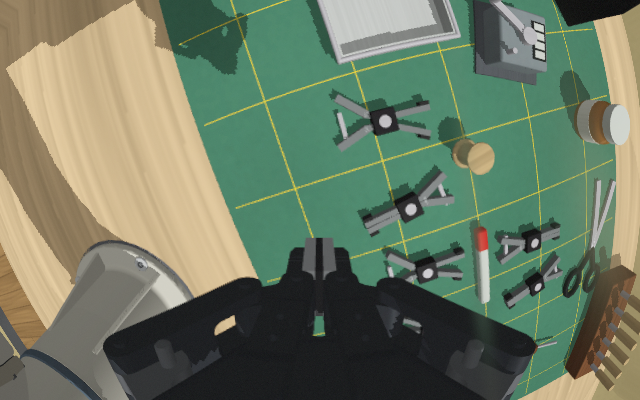

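The wrist view shows the counter at about (510,40). The disc projects to about (530,35), as predicted. I'll move closer.

Run:
```python
from h import *
go((590,190,230,72))
```

```text
dp [137.5 191.    0.5] yaw -0.2
```

Call:
carry_out:
  targets:
    - {"dp": [35,48,0],"yaw": 0}
    - {"dp": [70,96,0],"yaw": 0}
    - {"dp": [105,144,0],"yaw": 0}
    - {"dp": [137,191,0],"yaw": 0}
    - {"dp": [137,191,0],"yaw": 0}
    - {"dp": [137,191,0],"yaw": 0}

```text
clock: 2.95
eef_pos: [591.1, 187.6, 229.3]
tcp_rot: [-3.14, 0.001, 1.251]
contact_force: [-0.4, 0.1, 0.2]
opening: -0.007
grasp_force: 0.0
```

Run:
```python
from h import *
s=r.sense(); print(s["eef_pos"],np.degrees(s["tcp_rot"]))
C=cal("wrist"); im=snap("wrist","w2")
for P in [(651,215,58),(615,263,77)]: print(proj("wrist",P,C))
```

```text
[591.08507519 187.63550568 229.32827445] [-1.79927221e+02  6.14521049e-02  7.16562117e+01]
[367.59405053 138.88192262]
[317.94308279 103.14506705]
```

View pics/w2.png

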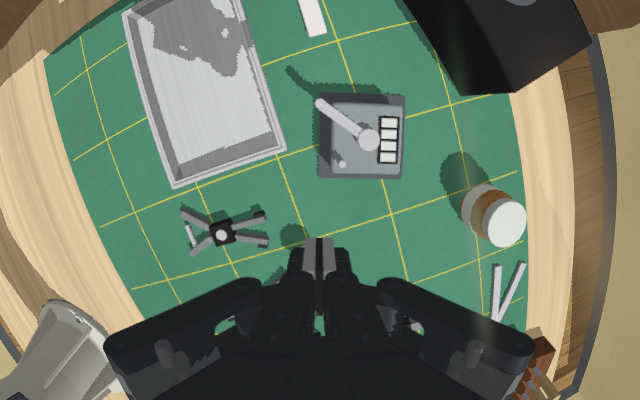

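The disc at (368,139) and tab (319,103) match the predictions (axis (651,215), tab (615,263)).

Run:
```python
from h import *
L=[(624,291,229,71.7),(624,291,70,71.7)]
for d in (127,145,160,175,185,192,195.7,198):
    a=np.radians(d); L.append((655.9+60*np.cos(a),230.2+60*np.sin(a),70,71.7))
go(*L)
```

```text
dp [108.6  -0.8   0.6] yaw -0.0
dp [108.7  -0.6 159.6] yaw -0.0
dp [ 95.2  -0.5 159.6] yaw -0.0
dp [ 78.3  -8.7 159.7] yaw -0.0
dp [ 62.8 -11.2 159.7] yaw -0.0
dp [ 47.2  -9.6 159.7] yaw -0.0
dp [ 37.3  -6.3 159.7] yaw -0.0
dp [ 30.7  -3.  159.7] yaw -0.0
dp [ 27.5  -0.9 159.7] yaw -0.0
dp [ 25.5   0.5 159.7] yaw -0.0
```

Call:
carry_out:
  targets:
    - {"dp": [54,0,0]}
    - {"dp": [109,0,0]}
    - {"dp": [109,0,50]}
    - {"dp": [109,0,100]}
    - {"dp": [109,0,140]}
    - {"dp": [109,0,160]}
    - {"dp": [109,0,160]}
    - {"dp": [95,0,160]}
    - {"dp": [78,-9,160]}
    - {"dp": [63,-11,160]}
    - {"dp": [47,-10,160]}
    - {"dp": [37,-6,160]}

```text
schema error: expected keys dp, yaw
```

Run:
```python
from h import *
snap("top","tl"); snap("scene","sl"); s=r.sense(); print(s["eef_pos"],s["contact_force"])
a=cv2.imread("pics/tl.png")[150:270,150:310]; b=cv2.imread("pics/sl.png")[200:320,300:460]
cv2.imwrite("pics/tl2.png",cv2.resize(np.hstack([a,b]),None,fx=2.5,fy=2.5,interpolation=cv2.INTER_CUBIC))
```

```text
[590.31361635 187.93564666 230.39811881] [ 0.46020074 -0.60498798 -0.38345287]
```

View pics/tl2.png

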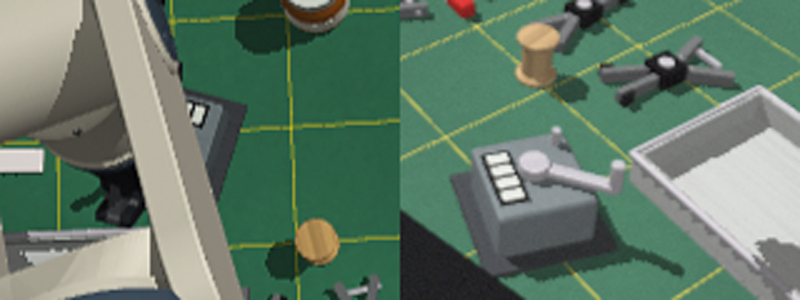

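The call was refused because yaw is required, so the lever is still at rest. I'll resend it.

Call:
carry_out:
  targets:
    - {"dp": [54,0,0],"yaw": 0}
    - {"dp": [109,0,0],"yaw": 0}
    - {"dp": [109,0,50],"yaw": 0}
    - {"dp": [109,0,100],"yaw": 0}
    - {"dp": [109,0,140],"yaw": 0}
    - {"dp": [109,0,160],"yaw": 0}
    - {"dp": [109,0,160],"yaw": 0}
    - {"dp": [95,0,160],"yaw": 0}
    - {"dp": [78,-9,160],"yaw": 0}
    - {"dp": [63,-11,160],"yaw": 0}
    - {"dp": [47,-10,160],"yaw": 0}
    - {"dp": [37,-6,160],"yaw": 0}

```text
clock: 4.6
eef_pos: [597.1, 224.4, 70.9]
tcp_rot: [3.141, -0.0, 1.251]
contact_force: [-0.5, 1.1, 0.0]
opening: 0.001
grasp_force: 0.7
```

Call:
carry_out:
  targets:
    - {"dp": [-5,3,0],"yaw": 0}
    - {"dp": [-7,4,0],"yaw": 0}
    - {"dp": [-7,4,0],"yaw": 0}

```text
clock: 4.97
eef_pos: [598.9, 217.7, 70.3]
tcp_rot: [3.141, -0.0, 1.251]
contact_force: [0.2, 1.0, 0.5]
opening: 0.001
grasp_force: 0.7
```

Run:
```python
from h import *
snap("scene","sl"); s=r.sense(); print(s["eef_pos"],s["contact_force"])
b=cv2.imread("pics/sl.png")[200:320,300:460]
cv2.imwrite("pics/sl2.png",cv2.resize(b,None,fx=3,fy=3,interpolation=cv2.INTER_CUBIC))
```

```text
[598.89629134 217.82834405  70.33107178] [1.38924367 1.88519164 0.84972036]
```

View pics/sl2.png

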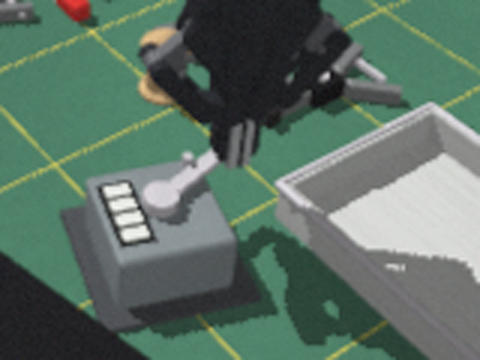

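The lever has followed the finger and is near the stop post. I'll creep on until the force rises.

Call:
carry_out:
  targets:
    - {"dp": [-2,1,0],"yaw": 0}
    - {"dp": [-4,2,0],"yaw": 0}
    - {"dp": [-4,2,0],"yaw": 0}

```text
clock: 5.4
eef_pos: [599.5, 213.4, 70.4]
tcp_rot: [3.141, -0.001, 1.251]
contact_force: [2.8, 1.9, -1.2]
opening: 0.002
grasp_force: 1.9
```

Call:
carry_out:
  targets:
    - {"dp": [-1,1,0],"yaw": 0}
    - {"dp": [-2,1,0],"yaw": 0}
    - {"dp": [-2,1,0],"yaw": 0}

```text
clock: 5.78
eef_pos: [599.7, 212.3, 70.4]
tcp_rot: [3.141, -0.002, 1.251]
contact_force: [1.6, 10.2, -1.1]
opening: 0.006
grasp_force: 4.7
```

Force is 10 N, so the lever is on its stop. I'll back off, rise to let it spring back, and check.

Call:
carry_out:
  targets:
    - {"dp": [3,0,0],"yaw": 0}
    - {"dp": [6,0,-20],"yaw": 0}
    - {"dp": [6,0,-60],"yaw": 0}
    - {"dp": [0,-30,-110],"yaw": 0}
    - {"dp": [-20,-80,-160],"yaw": 0}
    - {"dp": [-60,-130,-180],"yaw": 0}
    - {"dp": [-100,-170,-180],"yaw": 0}
    - {"dp": [-150,-200,-180],"yaw": 0}
    - {"dp": [-180,-210,-180],"yaw": 0}
    - {"dp": [-180,-210,-180],"yaw": 0}
    - {"dp": [-180,-210,-180],"yaw": 0}
  fingers: 0.2

```text
clock: 7.15
eef_pos: [344.2, 106.2, 251.2]
tcp_rot: [3.14, -0.001, 1.251]
contact_force: [0.3, -0.9, 0.3]
opening: 0.603
grasp_force: 0.0
```

Run:
```python
from h import *
s=r.sense(); print(s["eef_pos"],np.degrees(s["tcp_rot"]),s["opening"])
C=cal("wrist"); im=snap("wrist","w3")
S=snap("scene","s3")[200:320,300:460]
im[0:180,480:640]=0; im[0:120,480:640]=S
cv2.imwrite("pics/w3b.png",cv2.resize(im[:,:,::-1],(800,500),interpolation=cv2.INTER_CUBIC))
```

```text
[344.23476555 106.17372731 251.22051861] [ 1.79917470e+02 -5.66236024e-02  7.16674355e+01] 0.6032031959134811
```

View pics/w3b.png

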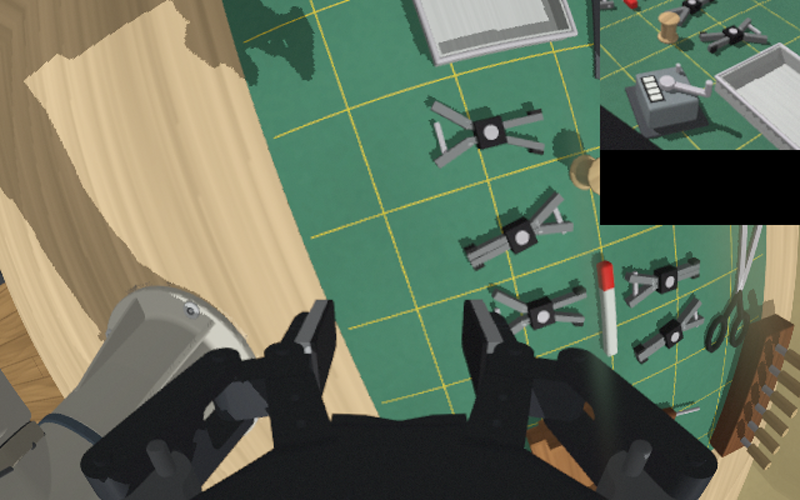

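The lever is back at rest. Next is a hub detector: silver disc plus dark square, cast onto z=18.

```bash
cat >> h.py <<'E'
def hub(im,xy,C,n="wrist",z=18,rad=35):
    """hub near world xy: returns centre (rect), size, square angle (deg mod 90), disc centre"""
    H,W=im.shape[:2]; hsv=cv2.cvtColor(im,cv2.COLOR_RGB2HSV)
    c0=proj(n,(*xy,z),C); k=np.linalg.norm(proj(n,(xy[0],xy[1]+rad,z),C)-c0)
    roi=np.zeros((H,W),np.uint8); cv2.circle(roi,tuple(int(v) for v in c0.round()),int(k)+1,255,-1)
    br=((hsv[...,2]>150)&(hsv[...,1]<60)&(roi>0)).astype(np.uint8)
    dk=((hsv[...,2]<62)&(hsv[...,1]<110)&(roi>0)).astype(np.uint8)
    best=None
    nn,lab,st,ce=cv2.connectedComponentsWithStats(dk)
    for i in range(1,nn):
        if best is None or st[i,4]>st[best,4]: best=i
    if best is None: return None
    cs,_=cv2.findContours((lab==best).astype(np.uint8),cv2.RETR_EXTERNAL,cv2.CHAIN_APPROX_NONE)
    ct=max(cs,key=len)[:,0,:]
    w=np.array([onz(n,p,z,C)[:2] for p in ct],np.float32)
    (c,s,a)=cv2.minAreaRect(w)
    fill=np.zeros((H,W),np.uint8); cv2.drawContours(fill,[ct[:,None]],-1,1,-1)
    ys,xs=np.nonzero(br&fill)
    d=onz(n,(xs.mean(),ys.mean()),z,C)[:2].round(1) if len(xs) else None
    return np.round(c,1),np.round(s,1),round(a%90,1),d
E
python3 - <<'E'
from h import *
im=cv2.imread("pics/w3.png")[:,:,::-1].copy(); C=cal("wrist")
t=cv2.imread("pics/top0.png")[:,:,::-1].copy(); T=cal("top")
for n,p in dict(A=(635,-68),B=(643,-155),C=(454,157),D=(456,47),E=(461,-47),F=(450,-153)).items():
    print(n,"w",hub(im,p,C),"t",hub(t,p,T,"top"))
go((430,90,180,90))
E
```

```text
A w (array([629.9, -63. ]), array([35.9, 37.3]), 86.3, array([636.1, -69.2])) t (array([633.2, -66.5]), array([25.6, 30.9]), 86.2, array([635.9, -67. ]))
B w (array([ 631.9, -147.3]), array([45. , 51.4]), 87.7, array([ 644.7, -156.2])) t (array([ 649.2, -150.2]), array([51.4, 29.7]), 13.3, array([ 643.7, -152.6]))
C w (array([451.6, 157. ]), array([27.4, 30.7]), 87.7, array([453.6, 156.1])) t (array([453.9, 158.6]), array([26.9, 32.9]), 88.1, array([454.3, 157.7]))
D w (array([461.6,  51.3]), array([46.8, 32.3]), 11.1, array([456.3,  46.2])) t (array([457.7,  48.3]), array([30.7, 27.3]), 11.4, array([456.9,  48.3]))
E w (array([458.3, -43.7]), array([32.1, 36.3]), 1.1, array([460.6, -49.5])) t (array([461.6, -46.8]), array([27.1, 29. ]), 86.3, array([461.2, -46.5]))
F w (array([ 450.6, -154.5]), array([55. , 77.2]), 19.7, None) t (array([ 450.6, -151.9]), array([29. , 38.5]), 73.9, array([ 450.4, -152.9]))
dp [11.2 86.5 70.7] yaw -18.3
```

Run:
```python
from h import *
go((454,157,251,178),(454,157,110,178))
```

```text
dp [82.4 88.3 -0.2] yaw 73.7
dp [ 82.4  88.2 140.8] yaw 73.7
```

Call:
carry_out:
  targets:
    - {"dp": [20,20,0],"yaw": -10}
    - {"dp": [40,40,0],"yaw": -20}
    - {"dp": [60,60,0],"yaw": -30}
    - {"dp": [82,88,0],"yaw": -40}
    - {"dp": [82,88,20],"yaw": -50}
    - {"dp": [82,88,40],"yaw": -60}
    - {"dp": [82,88,60],"yaw": -70}
    - {"dp": [82,88,80],"yaw": -80}
    - {"dp": [82,88,100],"yaw": -90}
    - {"dp": [82,88,120],"yaw": -100}
    - {"dp": [82,88,140],"yaw": -106}
    - {"dp": [82,88,140],"yaw": -106}

```text
clock: 8.75
eef_pos: [452.2, 156.4, 108.7]
tcp_rot: [-3.14, -0.003, 3.101]
contact_force: [0.3, 0.4, 0.6]
opening: 0.595
grasp_force: 0.0
```

```bash
cat >> h.py <<'E'
def look(name,xy,z=11):
    s=r.sense(); print(s["clock"],np.round(s["eef_pos"],1),np.degrees(s["tcp_rot"]).round(1),round(s["opening"],2))
    C=cal("wrist"); im=snap("wrist",name)
    h=hub(im,xy,C); print(h); return h
E
python3 - <<'E'
from h import *
h=look("c1",(454,157)); go((454,157,11,178))
E
```

```text
8.75 [452.2 156.4 108.7] [-179.9   -0.2  177.7] 0.59
(array([451.6, 156.2]), array([27.1, 31.1]), 87.8, array([454.2, 156. ]))
dp [-1.4  0.6 98.7] yaw -0.4
```

View pics/c1.png

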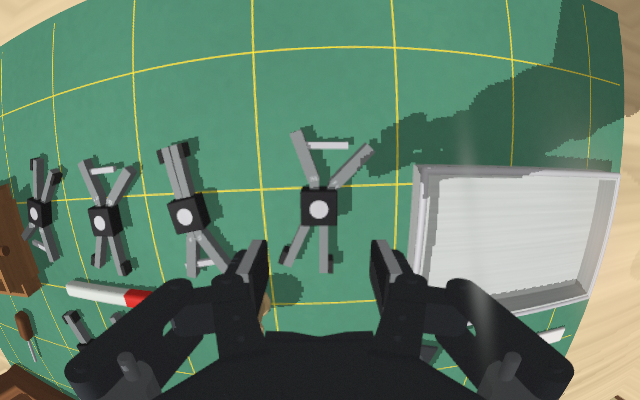

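The wrist image shows the open clamp centred at (319,208) between the fingers, with the pan at right. I'll descend and grip.

Call:
carry_out:
  targets:
    - {"dp": [-1,0,40],"yaw": 0}
    - {"dp": [-1,0,75],"yaw": 0}
    - {"dp": [-1,0,98],"yaw": 0}
    - {"dp": [-1,0,98],"yaw": 0}
    - {"dp": [-1,0,98],"yaw": 0}

```text
clock: 9.43
eef_pos: [454.8, 156.6, 13.3]
tcp_rot: [3.141, 0.001, 3.101]
contact_force: [-0.4, 0.5, 0.4]
opening: 0.602
grasp_force: 0.0
```

Call:
carry_out:
  targets:
    - {"dp": [0,0,0],"yaw": 0}
    - {"dp": [0,0,0],"yaw": 0}
    - {"dp": [0,0,0],"yaw": 0}
    - {"dp": [0,0,0],"yaw": 0}
    - {"dp": [0,0,0],"yaw": 0}
    - {"dp": [0,0,-20],"yaw": 0}
    - {"dp": [0,0,-50],"yaw": 0}
    - {"dp": [0,0,-80],"yaw": 0}
    - {"dp": [0,0,-80],"yaw": 0}
  fingers: -1
  grip_force: 60

```text
clock: 10.55
eef_pos: [455.6, 156.7, 94.8]
tcp_rot: [3.14, 0.005, 3.101]
contact_force: [0.0, -0.2, -1.7]
opening: 0.312
grasp_force: 59.6
```

Run:
```python
from h import *
t=snap("top","t1"); T=cal("top")
im=snap("wrist","c2"); cv2.imwrite("pics/c2b.png",im[:320,160:640,::-1])
# pan corners from wrist c1 view not needed: measure pan inner floor edges from top0
t0=cv2.imread("pics/top0.png"); g=cv2.cvtColor(t0,cv2.COLOR_BGR2HSV)
def box(m,z,roi):
    k=np.zeros_like(m); k[roi[1]:roi[3],roi[0]:roi[2]]=m[roi[1]:roi[3],roi[0]:roi[2]]
    c=max(cv2.findContours(k,0,1)[0],key=cv2.contourArea)[:,0,:]
    print(cv2.minAreaRect(np.array([onz("top",p,z,T)[:2] for p in c],np.float32)))
pan=((g[...,1]<60)&(g[...,2]>90)).astype(np.uint8); box(cv2.morphologyEx(pan,3,np.ones((5,5))),30,(100,235,225,320))
tr=((g[...,0]<20)&(g[...,1]>90)&(g[...,2]>40)).astype(np.uint8); box(tr,30,(408,220,530,300))
```

```text
((499.0828857421875, 349.19024658203125), (239.71485900878906, 149.17185974121094), 88.79903411865234)
((496.031982421875, -341.86279296875), (142.08616638183594, 279.36572265625), 4.7341156005859375)
```

View pics/c2b.png

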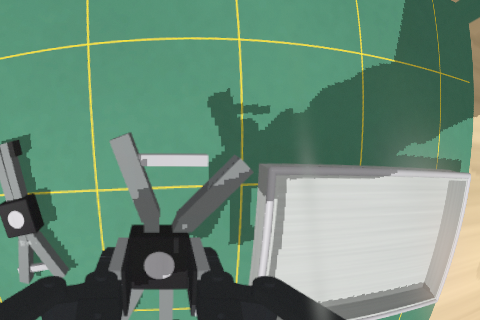

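The clamp is held (opening 0.31, 60 N) and still open. The pan centre is (499,349) with yaw -1.2°. I'll nest the open clamps there alternating head-to-tail.

Run:
```python
from h import *
print(r.sense()["eef_pos"],r.sense()["opening"])
go((500,281,95,178.8),(500,281,19,178.8),(500,281,120,178.8))
```

```text
[453.88685822 156.174325    92.50344991] 0.3089323656032303
dp [-41.1 126.6  -2.4] yaw -1.1
dp [-41.  126.6  73.6] yaw -1.1
dp [-41.1 126.6 -27.4] yaw -1.1
```

Call:
carry_out:
  targets:
    - {"dp": [-10,32,0],"yaw": 0}
    - {"dp": [-20,64,0],"yaw": -1}
    - {"dp": [-30,96,0],"yaw": -1}
    - {"dp": [-39,127,0],"yaw": -1}
    - {"dp": [-39,127,0],"yaw": -1}
    - {"dp": [-39,127,25],"yaw": -1}
    - {"dp": [-39,127,50],"yaw": -1}
    - {"dp": [-39,127,65],"yaw": -1}
    - {"dp": [-39,127,74],"yaw": -1}
    - {"dp": [-39,127,74],"yaw": -1}
    - {"dp": [-39,127,74],"yaw": -1}

```text
clock: 12.02
eef_pos: [498.1, 281.4, 18.5]
tcp_rot: [3.141, 0.0, 3.119]
contact_force: [0.2, -0.7, 0.1]
opening: 0.31
grasp_force: 60.9
```

Call:
carry_out:
  targets:
    - {"dp": [0,0,0],"yaw": 0}
    - {"dp": [0,0,0],"yaw": 0}
    - {"dp": [0,0,0],"yaw": 0}
    - {"dp": [0,0,0],"yaw": 0}
    - {"dp": [0,0,-40],"yaw": 0}
    - {"dp": [0,0,-80],"yaw": 0}
    - {"dp": [0,0,-110],"yaw": 0}
    - {"dp": [0,0,-110],"yaw": 0}
    - {"dp": [0,0,-110],"yaw": 0}
  fingers: 0.1

```text
clock: 13.15
eef_pos: [497.4, 281.2, 127.6]
tcp_rot: [-3.141, -0.001, 3.119]
contact_force: [0.2, -0.1, -0.6]
opening: 0.55
grasp_force: 0.0
```

Run:
```python
from h import *
C=cal("wrist"); im=snap("wrist","c3"); cv2.imwrite("pics/c3b.png",im[:,:,::-1])
s=r.sense(); print(s["eef_pos"],np.degrees(s["tcp_rot"]))
print(hub(im,(498,281),C,z=23))
for p in [(450,-153)]: go((p[0],p[1],131,160),(p[0],p[1],110,160))
```

```text
[497.19289988 281.11073011 127.20324348] [-1.79949741e+02 -8.42471098e-02  1.78705170e+02]
(array([495.1, 281.8]), array([26.8, 30.1]), 88.7, array([497.1, 281.5]))
dp [  37.4 -435.1   -3.4] yaw 18.7
dp [  37.3 -435.1   17.6] yaw 18.7
```

View pics/c3b.png

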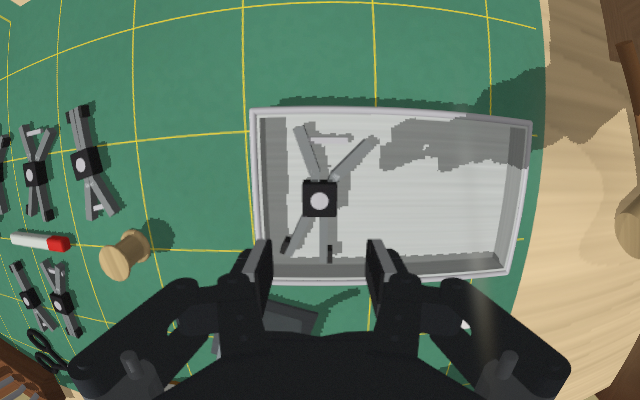

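The clamp lies flat in the pan with hub at (319,200), inside the walls on all sides. Next is F, beside the tray.

Call:
carry_out:
  targets:
    - {"dp": [6,-50,-3],"yaw": 2}
    - {"dp": [12,-105,-3],"yaw": 4}
    - {"dp": [18,-160,-3],"yaw": 6}
    - {"dp": [24,-215,-3],"yaw": 6}
    - {"dp": [30,-270,-3],"yaw": 6}
    - {"dp": [34,-325,-3],"yaw": 6}
    - {"dp": [37,-380,-3],"yaw": 6}
    - {"dp": [37,-432,-3],"yaw": 6}
    - {"dp": [37,-432,-3],"yaw": 6}
    - {"dp": [37,-432,-3],"yaw": 6}

```text
clock: 14.45
eef_pos: [450.3, -149.2, 130.3]
tcp_rot: [3.141, -0.002, 3.013]
contact_force: [0.5, 0.9, -0.4]
opening: 0.551
grasp_force: 0.0
```

Run:
```python
from h import *
T=cal("top")
print("handle end",onz("top",(405.75,268.75),6,T),"dowel tip",onz("top",(407,266),30,T))
look("f1",(450,-153)); 
im=cv2.imread("pics/f1.png"); cv2.imwrite("pics/f1b.png",im[100:340,140:500])
```

```text
handle end [ 481.93306788 -201.75476761    6.        ] dowel tip [ 486.29153733 -201.06539898   30.        ]
14.45 [ 450.3 -149.2  130.3] [ 1.800e+02 -1.000e-01  1.726e+02] 0.55
(array([ 447.8, -153.2]), array([27.9, 30.8]), 71.1, array([ 449.8, -154.1]))
```

View pics/f1b.png

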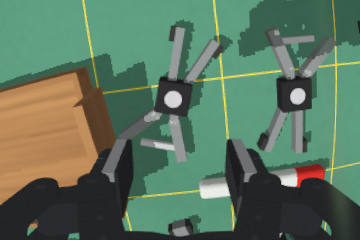

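F is open with its jaws toward the robot. Its axis is at 161°, and one handle end lies by the tray's dowel, so I'll shift it clear before lifting.

Run:
```python
from h import *
go((449.3,-153.7,100,161),(449.3,-153.7,12.5,161)); print(r.sense()["eef_pos"])
```

```text
dp [ 0.5 -5.2 30.5] yaw 11.7
dp [  0.3  -5.3 118. ] yaw 11.7
[ 450.50871839 -148.63731811  130.50933492]
```

Call:
carry_out:
  targets:
    - {"dp": [0,-3,30],"yaw": 6}
    - {"dp": [0,-5,70],"yaw": 12}
    - {"dp": [0,-5,95],"yaw": 12}
    - {"dp": [0,-5,118],"yaw": 12}
    - {"dp": [0,-5,118],"yaw": 12}
    - {"dp": [0,-5,118],"yaw": 12}

```text
clock: 15.25
eef_pos: [450.8, -153.8, 13.8]
tcp_rot: [3.142, 0.0, 2.806]
contact_force: [-0.1, -0.9, 0.1]
opening: 0.551
grasp_force: 0.0
```

Call:
carry_out:
  targets:
    - {"dp": [0,0,0],"yaw": 0}
    - {"dp": [0,0,0],"yaw": 0}
    - {"dp": [0,0,0],"yaw": 0}
    - {"dp": [0,0,0],"yaw": 0}
    - {"dp": [0,0,-3],"yaw": 0}
    - {"dp": [8,8,-3],"yaw": 0}
    - {"dp": [15,15,-3],"yaw": 0}
    - {"dp": [15,15,-30],"yaw": 0}
    - {"dp": [15,15,-80],"yaw": 0}
    - {"dp": [15,15,-90],"yaw": 0}
    - {"dp": [15,15,-90],"yaw": 0}
  fingers: -1

```text
clock: 16.62
eef_pos: [441.3, -135.1, 103.5]
tcp_rot: [3.142, 0.001, 2.805]
contact_force: [-0.5, -0.1, -1.5]
opening: 0.311
grasp_force: 58.7
```

Run:
```python
from h import *
s=r.sense();print(s["eef_pos"],np.degrees(s["tcp_rot"]),s["opening"],s["grasp_force"])
snap("wrist","f2")
go((499,343,103,178.8),(499,343,18.5,178.8))
```

```text
[ 441.27092253 -135.08111538  103.4584116 ] [1.79996177e+02 5.96718589e-02 1.60721367e+02] 0.3107131105884789 58.70359718799591
dp [ 1.028e+02  4.704e+02 -3.000e-01] yaw -18.1
dp [102.8 470.4  84.2] yaw -18.1
```

Call:
carry_out:
  targets:
    - {"dp": [10,47,0],"yaw": -2}
    - {"dp": [20,94,0],"yaw": -4}
    - {"dp": [31,141,0],"yaw": -6}
    - {"dp": [41,188,0],"yaw": -8}
    - {"dp": [51,235,0],"yaw": -10}
    - {"dp": [62,282,0],"yaw": -12}
    - {"dp": [72,329,0],"yaw": -14}
    - {"dp": [82,376,0],"yaw": -16}
    - {"dp": [93,423,0],"yaw": -18}
    - {"dp": [102,470,0],"yaw": -18}
    - {"dp": [102,470,0],"yaw": -18}
    - {"dp": [102,470,30],"yaw": -18}

```text
clock: 18.18
eef_pos: [500.5, 342.3, 72.7]
tcp_rot: [3.141, 0.001, 3.12]
contact_force: [0.1, -0.0, 0.2]
opening: 0.314
grasp_force: 58.8
```

Run:
```python
from h import *
s=r.sense();print(s["opening"],s["grasp_force"],np.degrees(s["tcp_rot"][2]),s["eef_pos"])
go((499.5,343,19.5,178.8))
```

```text
0.31353912690187125 58.84133040904999 178.75897901723167 [500.50111929 342.25915797  72.7060557 ]
dp [ 1.1  0.7 53.2] yaw -0.0
```

Call:
carry_out:
  targets:
    - {"dp": [1,1,20],"yaw": 0}
    - {"dp": [1,1,40],"yaw": 0}
    - {"dp": [1,1,50],"yaw": 0}
    - {"dp": [1,1,54],"yaw": 0}
    - {"dp": [1,1,54],"yaw": 0}
    - {"dp": [1,1,54],"yaw": 0}

```text
clock: 18.92
eef_pos: [499.8, 343.2, 19.8]
tcp_rot: [3.141, 0.001, 3.119]
contact_force: [0.1, -0.7, -1.2]
opening: 0.311
grasp_force: 58.8
```

Call:
carry_out:
  targets:
    - {"dp": [0,0,0],"yaw": 0}
    - {"dp": [0,0,0],"yaw": 0}
    - {"dp": [0,0,0],"yaw": 0}
    - {"dp": [0,0,0],"yaw": 0}
    - {"dp": [0,0,-40],"yaw": 0}
    - {"dp": [0,0,-80],"yaw": 0}
    - {"dp": [0,0,-110],"yaw": 0}
    - {"dp": [0,0,-110],"yaw": 0}
    - {"dp": [0,0,-110],"yaw": 0}
  fingers: 0.05

```text
clock: 20.05
eef_pos: [498.9, 342.6, 128.6]
tcp_rot: [-3.141, -0.001, 3.119]
contact_force: [0.2, 0.0, 0.4]
opening: 0.528
grasp_force: 0.0
```

Run:
```python
from h import *
C=cal("wrist"); im=snap("wrist","f3")
s=r.sense(); print(s["eef_pos"],s["opening"])
print(hub(im,(498,281),C,z=23),hub(im,(499,343),C,z=23),hub(im,(461,-47),C))
go((461,-47,130,178))
```

```text
[498.65532267 342.43173241 128.11067032] 0.5238241296269989
(array([497.6, 282.8]), array([29.9, 67.9]), 88.5, array([497.2, 280.4])) (array([496.4, 343. ]), array([27.1, 30.9]), 89.8, array([498.4, 343.1])) (array([461.1, -39.8]), array([34.4, 52.5]), 0.3, array([460.4, -54.6]))
dp [  28.8 -390.2   -1.4] yaw 0.7
```

Both are placed as planned. Next is E.

Call:
carry_out:
  targets:
    - {"dp": [4,-49,0],"yaw": 0}
    - {"dp": [8,-98,0],"yaw": 0}
    - {"dp": [12,-147,0],"yaw": 0}
    - {"dp": [16,-196,0],"yaw": 0}
    - {"dp": [20,-245,0],"yaw": 0}
    - {"dp": [24,-294,0],"yaw": 0}
    - {"dp": [28,-343,0],"yaw": 0}
    - {"dp": [29,-390,0],"yaw": 0}
    - {"dp": [29,-390,0],"yaw": 0}
    - {"dp": [29,-390,0],"yaw": 0}

```text
clock: 21.35
eef_pos: [460.9, -46.2, 128.5]
tcp_rot: [3.141, -0.002, 3.118]
contact_force: [-0.8, 0.7, 0.0]
opening: 0.527
grasp_force: 0.0
```

Run:
```python
from h import *
h=look("e1",(461,-47))
a=(h[2]+5)%90-5
go((h[0][0]+1.5,h[0][1],100,180+a),(h[0][0]+1.5,h[0][1],13,180+a))
```

```text
21.35 [460.9 -46.2 128.5] [ 1.800e+02 -1.000e-01  1.786e+02] 0.53
(array([458.4, -47.5]), array([28. , 30.7]), 88.7, array([460.7, -47.9]))
dp [ 1.1 -1.8 28.6] yaw 0.0
dp [  1.   -1.9 115.6] yaw 0.0
```

Call:
carry_out:
  targets:
    - {"dp": [0,-1,40],"yaw": 0}
    - {"dp": [0,-1,75],"yaw": 0}
    - {"dp": [0,-1,100],"yaw": 0}
    - {"dp": [0,-1,116],"yaw": 0}
    - {"dp": [0,-1,116],"yaw": 0}
    - {"dp": [0,-1,116],"yaw": 0}

```text
clock: 22.15
eef_pos: [462.1, -47.1, 13.9]
tcp_rot: [-3.142, 0.001, 3.119]
contact_force: [-0.7, -0.8, -0.1]
opening: 0.522
grasp_force: 0.0
```

Call:
carry_out:
  targets:
    - {"dp": [0,0,0],"yaw": 0}
    - {"dp": [0,0,0],"yaw": 0}
    - {"dp": [0,0,0],"yaw": 0}
    - {"dp": [0,0,0],"yaw": 0}
    - {"dp": [0,0,-30],"yaw": 0}
    - {"dp": [0,0,-70],"yaw": 0}
    - {"dp": [0,0,-90],"yaw": 0}
    - {"dp": [0,0,-90],"yaw": 0}
    - {"dp": [0,0,-90],"yaw": 0}
  fingers: -1

```text
clock: 23.28
eef_pos: [461.2, -47.3, 102.9]
tcp_rot: [3.142, -0.0, 3.119]
contact_force: [0.2, -0.4, -1.2]
opening: 0.309
grasp_force: 59.4
```

Run:
```python
from h import *
s=r.sense();print(s["eef_pos"],s["opening"],s["grasp_force"])
go((500.4,410,103,178.8))
```

```text
[461.15367846 -47.31555539 102.9021198 ] 0.3087838118299269 59.36448076066881
dp [-2.880e+01  4.581e+02 -1.000e-01] yaw -0.1
```

Call:
carry_out:
  targets:
    - {"dp": [0,45,0],"yaw": 0}
    - {"dp": [0,92,0],"yaw": 0}
    - {"dp": [-5,140,0],"yaw": 0}
    - {"dp": [-10,188,0],"yaw": 0}
    - {"dp": [-15,236,0],"yaw": 0}
    - {"dp": [-20,284,0],"yaw": 0}
    - {"dp": [-25,332,0],"yaw": 0}
    - {"dp": [-29,380,0],"yaw": 0}
    - {"dp": [-29,428,0],"yaw": 0}
    - {"dp": [-29,458,0],"yaw": 0}
    - {"dp": [-29,458,0],"yaw": 0}
    - {"dp": [-29,458,30],"yaw": 0}

```text
clock: 24.78
eef_pos: [501.5, 410.3, 73.5]
tcp_rot: [3.14, 0.002, 3.12]
contact_force: [0.3, -0.5, -1.1]
opening: 0.308
grasp_force: 59.4
```

Run:
```python
from h import *
s=r.sense();print(s["opening"],s["grasp_force"],np.degrees(s["tcp_rot"][2]),s["eef_pos"])
go((500,410,19.5,178.8))
```

```text
0.30812846350004747 59.38782342534978 178.73848421759328 [501.54744738 410.28238015  73.45747254]
dp [ 1.6 -0.4 54. ] yaw -0.1
```

Call:
carry_out:
  targets:
    - {"dp": [1,0,20],"yaw": 0}
    - {"dp": [1,0,40],"yaw": 0}
    - {"dp": [1,0,50],"yaw": 0}
    - {"dp": [1,0,54],"yaw": 0}
    - {"dp": [1,0,54],"yaw": 0}
    - {"dp": [1,0,54],"yaw": 0}

```text
clock: 25.52
eef_pos: [500.3, 410.2, 19.8]
tcp_rot: [3.141, 0.001, 3.119]
contact_force: [1.3, 0.1, -1.1]
opening: 0.31
grasp_force: 59.4
```

Call:
carry_out:
  targets:
    - {"dp": [0,0,0],"yaw": 0}
    - {"dp": [0,0,0],"yaw": 0}
    - {"dp": [0,0,0],"yaw": 0}
    - {"dp": [0,0,0],"yaw": 0}
    - {"dp": [0,0,-40],"yaw": 0}
    - {"dp": [0,0,-80],"yaw": 0}
    - {"dp": [0,0,-120],"yaw": 0}
    - {"dp": [0,0,-150],"yaw": 0}
    - {"dp": [0,0,-150],"yaw": 0}
    - {"dp": [0,0,-150],"yaw": 0}
  fingers: 0.05

```text
clock: 26.78
eef_pos: [499.4, 409.6, 168.5]
tcp_rot: [-3.141, -0.001, 3.119]
contact_force: [-0.7, 0.3, -1.2]
opening: 0.526
grasp_force: 0.0
```

Run:
```python
from h import *
C=cal("wrist"); im=snap("wrist","e3"); sc=snap("scene","e3s")
s=r.sense(); print(s["eef_pos"],s["opening"])
for p in [(498,281),(499,343),(500,410)]: print(hub(im,p,C,z=23,rad=25))
a=cv2.resize(im[60:300,180:560,::-1],(608,384)); b=sc[220:370,340:560,::-1]; b=cv2.resize(b,(192,131)); 
cv2.imwrite("pics/e3b.png",a)
go((457,47,130,192))
```

```text
[499.19032593 409.34704548 167.76738413] 0.5260754320847058
(array([498.5, 283.6]), array([33.2, 45.2]), 88.8, array([497. , 279.6]))
(array([497. , 344.1]), array([46.3, 30.3]), 1.0, array([498.2, 342.1]))
(array([496.2, 410.2]), array([27.4, 29.7]), 88.8, array([498.5, 410. ]))
dp [  33.9 -363.1   38.4] yaw -13.3
```

View pics/e3b.png

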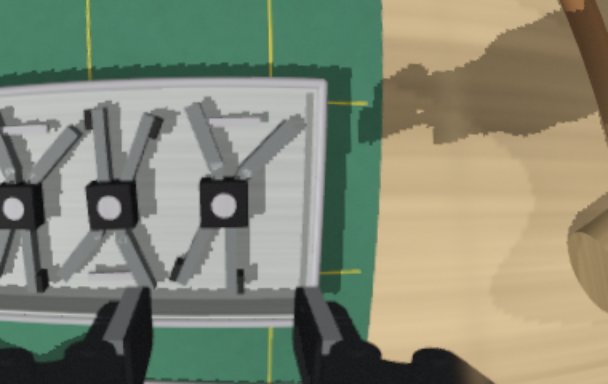

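All three open clamps lie flat and apart in the pan. Now the shut ones, starting with D.

Call:
carry_out:
  targets:
    - {"dp": [4,-45,0],"yaw": 0}
    - {"dp": [8,-90,0],"yaw": -2}
    - {"dp": [12,-135,10],"yaw": -4}
    - {"dp": [16,-180,20],"yaw": -6}
    - {"dp": [20,-225,30],"yaw": -8}
    - {"dp": [25,-270,38],"yaw": -11}
    - {"dp": [30,-315,38],"yaw": -11}
    - {"dp": [34,-362,38],"yaw": -11}
    - {"dp": [34,-362,38],"yaw": -11}
    - {"dp": [34,-362,38],"yaw": -11}

```text
clock: 28.12
eef_pos: [457.5, 48.9, 130.8]
tcp_rot: [3.141, -0.001, -2.973]
contact_force: [0.6, 0.5, 0.3]
opening: 0.529
grasp_force: 0.0
```

Run:
```python
from h import *
h=look("d1",(457,47))
if h[2]>45: a=h[2]-90
else: a=h[2]
go((h[0][0]+1.5,h[0][1],13,180+a))
```

```text
28.125 [457.5  48.9 130.8] [ 180.    -0.  -170.4] 0.53
(array([454.1,  47.5]), array([30.6, 27.7]), 8.8, array([456.3,  47.3]))
dp [  2.4  -1.5 117.9] yaw 0.9
```

Call:
carry_out:
  targets:
    - {"dp": [1,-1,40],"yaw": 1}
    - {"dp": [1,-1,75],"yaw": 1}
    - {"dp": [1,-1,100],"yaw": 1}
    - {"dp": [1,-1,117],"yaw": 1}
    - {"dp": [1,-1,117],"yaw": 1}
    - {"dp": [1,-1,117],"yaw": 1}

```text
clock: 28.92
eef_pos: [457.2, 48.3, 14.6]
tcp_rot: [3.142, 0.0, -2.989]
contact_force: [0.4, 1.3, 0.1]
opening: 0.52
grasp_force: 0.0
```

Call:
carry_out:
  targets:
    - {"dp": [0,0,0],"yaw": 0}
    - {"dp": [0,0,0],"yaw": 0}
    - {"dp": [0,0,0],"yaw": 0}
    - {"dp": [0,0,0],"yaw": 0}
    - {"dp": [0,0,-30],"yaw": 0}
    - {"dp": [0,0,-70],"yaw": 0}
    - {"dp": [0,0,-105],"yaw": 0}
    - {"dp": [0,0,-105],"yaw": 0}
    - {"dp": [0,0,-105],"yaw": 0}
  fingers: -1

```text
clock: 30.05
eef_pos: [456.6, 47.6, 119.3]
tcp_rot: [-3.142, 0.0, -2.99]
contact_force: [-0.2, 0.2, -1.0]
opening: 0.31
grasp_force: 59.4
```

Run:
```python
from h import *
s=r.sense();print(s["eef_pos"],np.degrees(s["tcp_rot"]),s["opening"],s["grasp_force"])
c=np.array((496,-336)); y=np.array((-np.sin(np.radians(4)),np.cos(np.radians(4))))
for k in (-70,0,70): print(k,c+k*y)
go((*(c-70*y),118,184))
```

```text
[456.63876228  47.57576873 119.25309859] [-1.79997256e+02  2.22950183e-02 -1.71299517e+02] 0.31038308940825615 59.38617825508118
-70 [ 500.88295316 -405.82948352]
0 [ 496. -336.]
70 [ 491.11704684 -266.17051648]
dp [  24.9 -454.9    1.3] yaw 4.7
```

Call:
carry_out:
  targets:
    - {"dp": [3,-42,0],"yaw": 0}
    - {"dp": [6,-84,0],"yaw": 0}
    - {"dp": [9,-126,0],"yaw": 1}
    - {"dp": [12,-168,0],"yaw": 2}
    - {"dp": [15,-212,0],"yaw": 3}
    - {"dp": [18,-256,0],"yaw": 4}
    - {"dp": [21,-300,0],"yaw": 5}
    - {"dp": [24,-344,0],"yaw": 5}
    - {"dp": [25,-388,0],"yaw": 5}
    - {"dp": [25,-430,0],"yaw": 5}
    - {"dp": [25,-455,0],"yaw": 5}
    - {"dp": [25,-455,0],"yaw": 5}

```text
clock: 31.55
eef_pos: [500.3, -406.9, 117.3]
tcp_rot: [3.14, -0.001, -3.079]
contact_force: [-0.4, -0.4, -1.2]
opening: 0.31
grasp_force: 59.4
```

Run:
```python
from h import *
s=r.sense();print(s["eef_pos"],np.degrees(s["tcp_rot"]),s["opening"],s["grasp_force"])
C=cal("wrist"); im=snap("wrist","d2").copy()
# overlay predicted inner tray outline at z=30 and endboards
y=np.array((-np.sin(np.radians(4)),np.cos(np.radians(4)))); x=np.array((y[1],-y[0])); c=np.array((496,-336))
for a,b,z,col in ((71,116,30,(255,0,0)),(66,111,5,(0,255,255))):
    P=[proj("wrist",(*(c+i*a*x+j*b*y),z),C) for i,j in ((-1,-1),(1,-1),(1,1),(-1,1))]
    cv2.polylines(im,[np.array(P).round().astype(int)],True,col,1)
cv2.imwrite("pics/d2b.png",im[:,:,::-1])
```

```text
[ 500.32171128 -406.9359608   117.34301984] [ 1.79927381e+02 -8.54805527e-02 -1.76398066e+02] 0.3095324355697559 59.43381428718567
```

View pics/d2b.png

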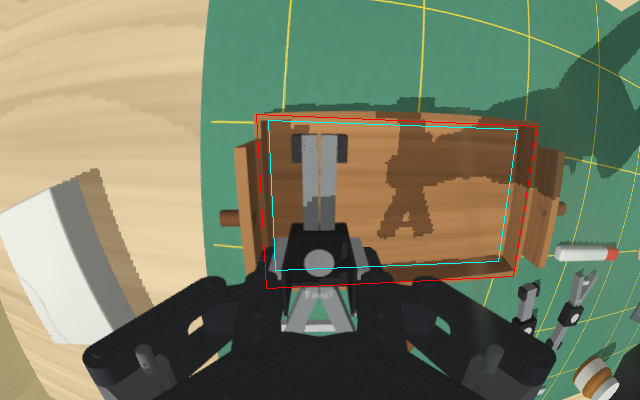

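The overlay fits the tray, and the clamp is still shut and held. I'll use slots at local y -58, 0 and +58.

Call:
carry_out:
  targets:
    - {"dp": [0,7,20],"yaw": 0}
    - {"dp": [0,13,45],"yaw": 0}
    - {"dp": [0,13,65],"yaw": 0}
    - {"dp": [0,13,82],"yaw": 0}
    - {"dp": [0,13,92],"yaw": 0}
    - {"dp": [0,13,97],"yaw": 0}
    - {"dp": [0,13,97],"yaw": 0}
    - {"dp": [0,13,97],"yaw": 0}

```text
clock: 32.6
eef_pos: [500.5, -393.3, 22.9]
tcp_rot: [-3.141, 0.001, -3.077]
contact_force: [-0.2, -0.3, -1.5]
opening: 0.309
grasp_force: 59.4
```

Call:
carry_out:
  targets:
    - {"dp": [0,0,0],"yaw": 0}
    - {"dp": [0,0,0],"yaw": 0}
    - {"dp": [0,0,0],"yaw": 0}
    - {"dp": [0,0,0],"yaw": 0}
    - {"dp": [0,0,-40],"yaw": 0}
    - {"dp": [0,0,-80],"yaw": 0}
    - {"dp": [0,0,-110],"yaw": 0}
    - {"dp": [0,0,-110],"yaw": 0}
    - {"dp": [0,0,-110],"yaw": 0}
  fingers: 0.05

```text
clock: 33.72
eef_pos: [499.7, -392.6, 131.5]
tcp_rot: [3.141, -0.001, -3.077]
contact_force: [-0.0, -0.1, -0.8]
opening: 0.525
grasp_force: 0.0
```

Run:
```python
from h import *
C=cal("wrist"); im=snap("wrist","d3")
s=r.sense(); print(s["eef_pos"],s["opening"])
print(hub(im,(500,-394),C,z=23,rad=25))
go((644,-154,130,193))
```

```text
[ 499.50890414 -392.43025825  131.04165755] 0.5279245995594265
(array([ 497.3, -393.6]), array([29.9, 26.7]), 4.5, array([ 499.5, -393.3]))
dp [-159.6  228.6    1.1] yaw -9.3
```

Call:
carry_out:
  targets:
    - {"dp": [-20,30,0],"yaw": 0}
    - {"dp": [-42,60,0],"yaw": -2}
    - {"dp": [-65,92,0],"yaw": -4}
    - {"dp": [-88,125,0],"yaw": -6}
    - {"dp": [-110,158,0],"yaw": -8}
    - {"dp": [-135,192,0],"yaw": -9}
    - {"dp": [-159,228,0],"yaw": -9}
    - {"dp": [-159,228,0],"yaw": -9}
    - {"dp": [-159,228,0],"yaw": -9}

```text
clock: 34.9
eef_pos: [643.2, -155.2, 131.0]
tcp_rot: [3.141, -0.002, -2.919]
contact_force: [0.0, -0.5, -0.7]
opening: 0.521
grasp_force: 0.0
```

Run:
```python
from h import *
h=look("b1",(644,-154),)
a=h[2]-90 if h[2]>45 else h[2]
go((h[0][0]+1.5,h[0][1],14,180+a))
```

```text
34.9 [ 643.2 -155.2  131. ] [ 1.800e+02 -1.000e-01 -1.673e+02] 0.52
(array([ 640.9, -153.9]), array([30.7, 27. ]), 13.7, array([ 643.1, -153.5]))
dp [1.000e-01 1.900e+00 1.173e+02] yaw -1.0
```

Call:
carry_out:
  targets:
    - {"dp": [0,2,40],"yaw": -1}
    - {"dp": [0,2,75],"yaw": -1}
    - {"dp": [0,2,100],"yaw": -1}
    - {"dp": [0,2,118],"yaw": -1}
    - {"dp": [0,2,118],"yaw": -1}
    - {"dp": [0,2,118],"yaw": -1}

```text
clock: 35.7
eef_pos: [644.2, -153.7, 15.2]
tcp_rot: [-3.141, 0.001, -2.903]
contact_force: [-0.0, 0.6, -0.3]
opening: 0.525
grasp_force: 0.0
```

Call:
carry_out:
  targets:
    - {"dp": [0,0,0],"yaw": 0}
    - {"dp": [0,0,0],"yaw": 0}
    - {"dp": [0,0,0],"yaw": 0}
    - {"dp": [0,0,0],"yaw": 0}
    - {"dp": [0,0,-30],"yaw": 0}
    - {"dp": [0,0,-70],"yaw": 0}
    - {"dp": [0,0,-100],"yaw": 0}
    - {"dp": [0,0,-100],"yaw": 0}
    - {"dp": [0,0,-100],"yaw": 0}
  fingers: -1

```text
clock: 36.83
eef_pos: [643.1, -153.0, 113.7]
tcp_rot: [3.141, -0.001, -2.902]
contact_force: [-0.1, 0.5, -0.7]
opening: 0.308
grasp_force: 59.2
```

Run:
```python
from h import *
s=r.sense();print(s["eef_pos"],np.degrees(s["tcp_rot"]),s["opening"],s["grasp_force"])
go((496.6,-336,113,184))
```

```text
[ 643.11033905 -152.99215653  113.67025238] [ 1.79977678e+02 -4.10273466e-02 -1.66290147e+02] 0.3083556236930658 59.23103213310242
dp [ 185.7 -143.1    0.7] yaw 9.7
```

Call:
carry_out:
  targets:
    - {"dp": [31,-24,0],"yaw": 2}
    - {"dp": [62,-48,0],"yaw": 4}
    - {"dp": [93,-72,0],"yaw": 6}
    - {"dp": [124,-96,0],"yaw": 8}
    - {"dp": [155,-120,0],"yaw": 10}
    - {"dp": [186,-143,0],"yaw": 10}
    - {"dp": [186,-143,0],"yaw": 10}
    - {"dp": [186,-143,0],"yaw": 10}

```text
clock: 37.83
eef_pos: [496.5, -335.7, 113.2]
tcp_rot: [3.14, -0.001, -3.078]
contact_force: [-0.0, -0.4, -0.6]
opening: 0.305
grasp_force: 59.3
```

Run:
```python
from h import *
s=r.sense();print(np.degrees(s["tcp_rot"]),s["opening"],s["grasp_force"],s["eef_pos"])
go((496.6,-336,20,184))
```

```text
[ 1.79927335e+02 -6.68295754e-02 -1.76328814e+02] 0.3049021539154309 59.28520202636719 [ 496.50027342 -335.66201039  113.21308842]
dp [-0.2 -0.5 93.2] yaw -0.3
```

Call:
carry_out:
  targets:
    - {"dp": [0,0,20],"yaw": 0}
    - {"dp": [0,0,45],"yaw": 0}
    - {"dp": [0,0,65],"yaw": 0}
    - {"dp": [0,0,82],"yaw": 0}
    - {"dp": [0,0,90],"yaw": 0}
    - {"dp": [0,0,94],"yaw": 0}
    - {"dp": [0,0,94],"yaw": 0}
    - {"dp": [0,0,94],"yaw": 0}

```text
clock: 38.83
eef_pos: [497.3, -336.5, 20.8]
tcp_rot: [-3.141, 0.001, -3.077]
contact_force: [-1.1, 0.7, 1.1]
opening: 0.307
grasp_force: 59.4
```

Call:
carry_out:
  targets:
    - {"dp": [0,0,0],"yaw": 0}
    - {"dp": [0,0,0],"yaw": 0}
    - {"dp": [0,0,0],"yaw": 0}
    - {"dp": [0,0,0],"yaw": 0}
    - {"dp": [0,0,-40],"yaw": 0}
    - {"dp": [0,0,-80],"yaw": 0}
    - {"dp": [0,0,-110],"yaw": 0}
    - {"dp": [0,0,-110],"yaw": 0}
    - {"dp": [0,0,-110],"yaw": 0}
  fingers: 0.05

```text
clock: 39.95
eef_pos: [496.4, -335.9, 129.6]
tcp_rot: [3.141, -0.001, -3.077]
contact_force: [-0.5, 0.2, -0.1]
opening: 0.523
grasp_force: 0.0
```

Run:
```python
from h import *
C=cal("wrist"); im=snap("wrist","b3")
s=r.sense(); print(s["eef_pos"],s["opening"])
print(hub(im,(500,-394),C,z=23,rad=22),hub(im,(496,-336),C,z=23,rad=22))
go((635,-67,130,176))
```

```text
[ 496.17119023 -335.72773625  129.11614099] 0.5241923875728437
(array([ 497.5, -392.5]), array([30.6, 29.9]), 4.1, array([ 499.7, -394.3])) (array([ 493.8, -336.3]), array([30.3, 26.9]), 3.7, array([ 496. , -336.6]))
dp [-155.9  259.2   -0.8] yaw 7.7
```

Now the last one, A.

Call:
carry_out:
  targets:
    - {"dp": [-22,37,0],"yaw": 1}
    - {"dp": [-44,74,0],"yaw": 2}
    - {"dp": [-66,111,0],"yaw": 3}
    - {"dp": [-88,148,0],"yaw": 4}
    - {"dp": [-110,185,0],"yaw": 6}
    - {"dp": [-132,222,0],"yaw": 8}
    - {"dp": [-156,259,0],"yaw": 8}
    - {"dp": [-156,259,0],"yaw": 8}
    - {"dp": [-156,259,0],"yaw": 8}

```text
clock: 41.12
eef_pos: [634.8, -67.8, 129.0]
tcp_rot: [-3.141, -0.002, 3.067]
contact_force: [-0.2, 0.7, 1.3]
opening: 0.525
grasp_force: 0.0
```

Run:
```python
from h import *
h=look("a1",(635,-67))
a=h[2]-90 if h[2]>45 else h[2]
go((h[0][0]+1.5,h[0][1],14,180+a))
```

```text
41.125 [634.8 -67.8 129. ] [-1.800e+02 -1.000e-01  1.757e+02] 0.53
(array([632.7, -67.5]), array([26.8, 29.9]), 85.8, array([635.1, -68.1]))
dp [  0.4   0.7 115.2] yaw -0.1
```

Call:
carry_out:
  targets:
    - {"dp": [0,0,40],"yaw": 0}
    - {"dp": [0,0,75],"yaw": 0}
    - {"dp": [0,0,100],"yaw": 0}
    - {"dp": [0,0,116],"yaw": 0}
    - {"dp": [0,0,116],"yaw": 0}
    - {"dp": [0,0,116],"yaw": 0}

```text
clock: 41.92
eef_pos: [636.4, -68.1, 15.2]
tcp_rot: [-3.142, 0.001, 3.066]
contact_force: [0.7, 0.6, 0.2]
opening: 0.526
grasp_force: 0.0
```

Call:
carry_out:
  targets:
    - {"dp": [0,0,0],"yaw": 0}
    - {"dp": [0,0,0],"yaw": 0}
    - {"dp": [0,0,0],"yaw": 0}
    - {"dp": [0,0,0],"yaw": 0}
    - {"dp": [0,0,-30],"yaw": 0}
    - {"dp": [0,0,-70],"yaw": 0}
    - {"dp": [0,0,-100],"yaw": 0}
    - {"dp": [0,0,-100],"yaw": 0}
    - {"dp": [0,0,-100],"yaw": 0}
  fingers: -1

```text
clock: 43.05
eef_pos: [635.3, -67.6, 113.9]
tcp_rot: [3.142, -0.0, 3.067]
contact_force: [0.3, 0.0, -1.4]
opening: 0.308
grasp_force: 59.2
```

Run:
```python
from h import *
s=r.sense();print(s["eef_pos"],np.degrees(s["tcp_rot"]),s["opening"],s["grasp_force"])
go((492.5,-278,113,184))
```

```text
[635.34896319 -67.56862357 113.91341399] [ 1.79999433e+02 -2.31406143e-02  1.75706641e+02] 0.3075367565878479 59.214672446250916
dp [ 126.7 -220.5    1. ] yaw -8.3
```

Call:
carry_out:
  targets:
    - {"dp": [18,-31,0],"yaw": -1}
    - {"dp": [36,-62,0],"yaw": -2}
    - {"dp": [54,-93,0],"yaw": -4}
    - {"dp": [72,-124,0],"yaw": -6}
    - {"dp": [90,-156,0],"yaw": -8}
    - {"dp": [108,-188,0],"yaw": -8}
    - {"dp": [127,-220,0],"yaw": -8}
    - {"dp": [127,-220,0],"yaw": -8}
    - {"dp": [127,-220,0],"yaw": -8}

```text
clock: 44.18
eef_pos: [492.4, -277.0, 113.4]
tcp_rot: [3.141, -0.001, -3.078]
contact_force: [0.7, 0.1, -1.4]
opening: 0.306
grasp_force: 59.3
```

Run:
```python
from h import *
s=r.sense();print(np.degrees(s["tcp_rot"]),s["opening"],s["grasp_force"],s["eef_pos"])
go((492.5,-278,20,184))
```

```text
[ 1.79940333e+02 -6.17756747e-02 -1.76331653e+02] 0.3064741868231576 59.27476108074188 [ 492.38176532 -277.00762066  113.4123159 ]
dp [-0.2 -1.1 93.4] yaw -0.3
```

Call:
carry_out:
  targets:
    - {"dp": [0,-1,20],"yaw": 0}
    - {"dp": [0,-1,45],"yaw": 0}
    - {"dp": [0,-1,65],"yaw": 0}
    - {"dp": [0,-1,82],"yaw": 0}
    - {"dp": [0,-1,90],"yaw": 0}
    - {"dp": [0,-1,94],"yaw": 0}
    - {"dp": [0,-1,94],"yaw": 0}
    - {"dp": [0,-1,94],"yaw": 0}

```text
clock: 45.18
eef_pos: [493.2, -278.7, 20.8]
tcp_rot: [-3.141, 0.001, -3.077]
contact_force: [-0.2, -0.8, -0.3]
opening: 0.313
grasp_force: 59.4
```

Call:
carry_out:
  targets:
    - {"dp": [0,0,0],"yaw": 0}
    - {"dp": [0,0,0],"yaw": 0}
    - {"dp": [0,0,0],"yaw": 0}
    - {"dp": [0,0,0],"yaw": 0}
    - {"dp": [0,0,-40],"yaw": 0}
    - {"dp": [0,0,-80],"yaw": 0}
    - {"dp": [0,0,-120],"yaw": 0}
    - {"dp": [0,0,-160],"yaw": 0}
    - {"dp": [0,0,-160],"yaw": 0}
    - {"dp": [0,0,-160],"yaw": 0}
  fingers: 0.05

```text
clock: 46.42
eef_pos: [492.3, -278.3, 179.7]
tcp_rot: [3.141, -0.001, -3.077]
contact_force: [-0.9, -0.4, -0.1]
opening: 0.524
grasp_force: 0.0
```

Run:
```python
from h import *
C=cal("wrist"); im=snap("wrist","a3"); S=snap("scene","s_end"); T=snap("top","t_end")
s=r.sense(); print(s["eef_pos"],np.degrees(s["tcp_rot"])[2],s["opening"])
for p in [(500,-394),(496,-336),(492,-278)]: print(hub(im,p,C,z=23,rad=22))
TC=cal("top")
for p in [(498,281),(499,343),(499,410)]: print(hub(T,p,TC,"top",z=23,rad=22))
# any dark hub-like blobs with bright disc left on the mat?
go((624,291,178,71.7))
t0=cv2.imread("pics/top0.png")[:,:,::-1]
d=(cv2.absdiff(T,t0.copy()).max(2)>50).astype(np.uint8); d=cv2.morphologyEx(d,2,np.ones((3,3)))
n,l,st,ce=cv2.connectedComponentsWithStats(d)
for i in range(1,n):
    if st[i,4]>25: print("chg",onz("top",ce[i],10,TC).round()[:2],st[i,4])
```

```text
[ 491.94722165 -278.06704926  178.86553182] -176.29534283120088 0.5219885139589248
(array([ 497.4, -391.8]), array([30.9, 32.1]), 5.6, array([ 499.3, -394.8]))
(array([ 493.6, -335.9]), array([30.2, 28.1]), 1.8, array([ 495.7, -337.4]))
(array([ 489.8, -278.6]), array([28.8, 26.4]), 3.7, array([ 491.3, -278.9]))
(array([496.5, 281.5]), array([29.3, 33.9]), 89.3, array([497.4, 283.7]))
(array([496. , 343.3]), array([31.5, 33.3]), 89.9, array([498.2, 345.5]))
(array([498.8, 409.9]), array([31.7, 31.2]), 86.6, array([498.7, 412.4]))
dp [-168.5  559.3    1.3] yaw -68.0
chg [ 686. -154.] 54
chg [ 402. -445.] 21348
chg [ 637. -146.] 514
chg [631. -62.] 487
chg [ 616. -385.] 440
chg [494. 349.] 721
chg [497. 286.] 708
chg [499. 414.] 716
chg [472. -39.] 306
chg [ 475. -151.] 278
chg [496.  47.] 91
chg [458.  57.] 317
chg [389.  38.] 4262
chg [ 466. -227.] 28
chg [ 425. -158.] 89
chg [ 422. -126.] 71
chg [ 401. -135.] 42
chg [349. 186.] 74
chg [ 326. -295.] 42
chg [336.  91.] 30
chg [272. 233.] 1125
chg [281.  75.] 28
chg [251. 138.] 38
chg [231. 130.] 374
chg [ 176. -672.] 52
```

All six are in place. Now the closing stroke.

Call:
carry_out:
  targets:
    - {"dp": [-14,46,0],"yaw": 10}
    - {"dp": [-28,92,0],"yaw": 20}
    - {"dp": [-42,140,0],"yaw": 30}
    - {"dp": [-56,188,0],"yaw": 40}
    - {"dp": [-70,236,0],"yaw": 50}
    - {"dp": [-84,284,0],"yaw": 60}
    - {"dp": [-100,332,0],"yaw": 70}
    - {"dp": [-115,380,0],"yaw": 80}
    - {"dp": [-130,428,0],"yaw": 90}
    - {"dp": [-145,476,0],"yaw": 100}
    - {"dp": [-160,524,0],"yaw": 110}
    - {"dp": [-168,559,0],"yaw": 112}
  fingers: -1

```text
clock: 48.08
eef_pos: [624.1, 292.2, 178.7]
tcp_rot: [-3.14, 0.001, 1.249]
contact_force: [0.8, -0.5, -1.5]
opening: 0.004
grasp_force: 0.0
```

Call:
carry_out:
  targets:
    - {"dp": [0,0,0],"yaw": 0}
    - {"dp": [0,0,0],"yaw": 0}
    - {"dp": [0,0,0],"yaw": 0}

```text
clock: 48.45
eef_pos: [624.0, 288.9, 179.8]
tcp_rot: [-3.141, 0.001, 1.251]
contact_force: [-0.2, 0.3, -1.1]
opening: 0.0
grasp_force: 0.0
```

Run:
```python
from h import *
s=r.sense(); print(s["eef_pos"],np.degrees(s["tcp_rot"]),s["opening"])
L=[(624,291,70.5,71.7)]
for d in (127,145,160,175,185):
    a=np.radians(d); L.append((655.9+60*np.cos(a),230.2+60*np.sin(a),70.5,71.7))
L+=[(599.5,213.4,70.4,71.7),(599.7,212.3,70.4,71.7)]
go(*L)
```

```text
[624.01638268 288.85653888 179.84704423] [-1.79962422e+02  5.09251693e-02  7.16618757e+01] 0.00035292700292485584
dp [  2.1  -0.6 109.3] yaw -0.0
dp [-11.4  -0.6 109.4] yaw -0.0
dp [-28.3  -8.7 109.4] yaw -0.0
dp [-43.8 -11.2 109.4] yaw -0.0
dp [-59.4  -9.6 109.4] yaw -0.0
dp [-69.3  -6.3 109.4] yaw -0.0
dp [-79.2   0.5 109.5] yaw -0.0
dp [-80.2   1.1 109.5] yaw -0.0
```

Call:
carry_out:
  targets:
    - {"dp": [2,0,40],"yaw": 0}
    - {"dp": [2,0,80],"yaw": 0}
    - {"dp": [2,0,109],"yaw": 0}
    - {"dp": [2,0,109],"yaw": 0}
    - {"dp": [-11,-1,109],"yaw": 0}
    - {"dp": [-28,-9,109],"yaw": 0}
    - {"dp": [-44,-11,109],"yaw": 0}
    - {"dp": [-59,-10,109],"yaw": 0}
    - {"dp": [-69,-6,109],"yaw": 0}
    - {"dp": [-77,-1,109],"yaw": 0}
    - {"dp": [-79,1,109],"yaw": 0}
    - {"dp": [-79,1,109],"yaw": 0}

```text
clock: 49.95
eef_pos: [600.9, 214.8, 71.3]
tcp_rot: [3.141, -0.0, 1.251]
contact_force: [0.2, 1.9, 1.7]
opening: -0.003
grasp_force: 0.7
```

Call:
carry_out:
  targets:
    - {"dp": [-1,1,0],"yaw": 0}
    - {"dp": [-2,1,0],"yaw": 0}
    - {"dp": [-2,1,0],"yaw": 0}

```text
clock: 50.32
eef_pos: [601.2, 213.0, 71.4]
tcp_rot: [3.141, -0.001, 1.252]
contact_force: [2.2, 2.2, -1.9]
opening: 0.003
grasp_force: 1.5
```

Call:
carry_out:
  targets:
    - {"dp": [-1,0,0],"yaw": 0}
    - {"dp": [-2,0,0],"yaw": 0}
    - {"dp": [-2,0,0],"yaw": 0}

```text
clock: 50.7
eef_pos: [601.3, 212.0, 71.5]
tcp_rot: [3.14, -0.003, 1.251]
contact_force: [4.6, 7.9, -4.4]
opening: -0.001
grasp_force: 4.5
```

The lever is on the stop again (about 9 N). I'll let go and check.

Call:
carry_out:
  targets:
    - {"dp": [3,0,0],"yaw": 0}
    - {"dp": [6,0,-20],"yaw": 0}
    - {"dp": [6,0,-60],"yaw": 0}
    - {"dp": [0,-30,-110],"yaw": 0}
    - {"dp": [-20,-80,-160],"yaw": 0}
    - {"dp": [-60,-130,-180],"yaw": 0}
    - {"dp": [-100,-170,-180],"yaw": 0}
    - {"dp": [-150,-200,-180],"yaw": 0}
    - {"dp": [-180,-210,-180],"yaw": 0}
    - {"dp": [-180,-210,-180],"yaw": 0}
    - {"dp": [-180,-210,-180],"yaw": 0}

```text
clock: 52.08
eef_pos: [344.9, 106.0, 252.3]
tcp_rot: [3.14, -0.001, 1.251]
contact_force: [0.6, -0.5, -0.6]
opening: -0.001
grasp_force: 0.0
```

Run:
```python
from h import *
S=snap("scene","s_fin"); a=cv2.imread("pics/s_end.png")[:,:,::-1]; b=cv2.imread("pics/s3.png")[:,:,::-1]
for n,x in (("end",a),("s3",b)):
    print(n,[int((cv2.absdiff(S,x.copy())[y0:y1,x0:x1].max(2)>50).sum()) for x0,y0,x1,y1 in ((315,240,395,310),(340,195,360,240),(240,215,300,280),(185,185,245,245),(300,180,335,210),(240,120,330,175))])
```

```text
end [0, 0, 0, 0, 0, 16]
s3 [25, 5, 29, 0, 77, 598]
```

```bash
python3 -c "
from rig import r
print(r.sign_off())"
```

```text
the job is handed in; nothing more can be done
None
```

I opened the lot with a full lever stroke, laid the three shut clamps flat in the wooden tray and the three open ones in the metal pan, closed the lot with a second full stroke (lever back at rest), and handed the job in at about 52 s.

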